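# Start the drip watering on the planting-table timer

## Robot

A 6-joint arm with a two-finger parallel gripper is mounted at the origin on the work surface. World frame = base frame: x ahead of the robot, y to its left, z up, the work surface at z = 0. Lengths are in m, angles in rad, forces in N, time in s.
With the tool pointing down it reaches from about 0.35 to 0.775 m from the base axis. Payload 7.3 kg.
Tool frame: the origin (TCP) lies between the finger pads; the fingertips stand 11 mm ahead of it and the grasp point (between the pads) lies 8 mm behind it; y points along the fingers, x is the direction in which the jaws open and shut, and the axes are right-handed (so a half turn about y gives the same grasp; the last joint's range is limited). The gripper opens to 92 mm and grips with 3 to 60 N. Pads are 19 mm wide; open, the fingers measure 130 mm over their backs; the gripper's body (75 mm by 190 mm) begins 47 mm behind the grasp point.
Start: joints at [-1.298, 0.342, 1.524, -0, 1.275, -0.146], TCP at [0.214, -0.48, 0.238] pointing down, gripper open.
Joint ranges: [-2.53, 2.53], [-0.77, 2.02], [0.04, 2.7], [-1, 4.14], [0.28, 2.66], [-3.11, 3.11]. Speed limits (rad/s): [2.57, 2.57, 3.14, 3.14, 3.14, 3.14].

## Interface

Orientations are given as a 3x3 rotation matrix whose columns are the frame's x, y, z axes.
In Python, from station import r gives the robot as it stands.
- The arm moves only by the tool servo_tool, never from a script. Its argument "steps" is a list that holds one entry, the list of rows, each a list of 7 numbers: the shift along the tool's x, y, z in m, then the turn, a rotation vector about the tool's x, y, z in degrees, then the closure, from 0 (fully open) to 1 (shut). A call has 1 to 8 rows; each row shifts and turns the commanded pose from where the row before left it, along the tool's axes as they then stand; what a row does not reach is not made up. A row lasts 1/10 s, in which the tool goes at most 50 mm and 8.59 degrees, less where a joint would pass 70% of its speed; a pose out of reach is approached as far as the arm can. A call is refused whole if a number of a shift passes 0.05 or a number of a turn 8.59, either way. A call with a gripper value outside its range is refused whole. The fingers move at their own pace and stop on an object; "grip_force" is the grip in N (left out, the last holds). Time passes only in rows, so rows that do not move let the fingers close. It gives the time, the measured TCP pose, the force and the opening at its end, in the units of the state.
- r.get_state(): the state, without advancing time (a new reading comes with each control period).
- r.grab_frame(name): name is "side" or "top"; returns a dict with "frame" (420x560x3 uint8, red, green, blue), "K" (3x3 intrinsics, pixels), "R" (3x3) and "t" (3): a world point X has camera coordinates R X + t. Camera axes: x right, y down, z forward; pixel columns grow to the right and rows downward; lengths in m; the calibration is good to about 2 mm. A picture is of the moment at which its call begins. There is no depth.
- r.close_job(): hands the job in, once; it reports no verdict.
The state is a dict: "t": time; "joint_pos": joint angles; "joint_velocities": joint speeds; "effort": joint torques, N m; "ee_pos": TCP position; "ee_rot": TCP orientation; "ft_force": force on the tool from outside, world axes, zero at the start; "ft_torque": the same for the moment, N m; "width": opening from 0.0 (shut) to 1.0 (fully open).
Only numpy, scipy, OpenCV 4.12 (cv2) and the standard library are available. Lean on these libraries where they do the work, as an engineer would, in place of code of your own. Each camera call takes 0.05 s, during which the arm holds its last target.

## Task

Start the watering of the planting trough at the big-key watering timer, by pressing with the fingertips only: first push down the raised far end of the rocker switch so that it tips right over to on, then press the long key (trough valve) fully home, and last press the round key (pump) fully home. Leave the square key out, and do not shift or pick up the clay pot, the tin or the twine standing round the timer. Finish clear of everything.

Things in the scene. Friction and masses are not known exactly. Their poses are not given: they have to be found in the camera images.
- timer: watering timer: fixed dark grey flat box, 150 mm deep (its x), 330 mm wide (its y), top level at 55 mm; origin at the centre of its underside, its x points away from the robot (turned up to 0.45 rad). Rocker, long, round and square key stand in any order in one row along its y through the middle of the top, 76 mm between centres, each on a flat black surround; blank black window along the far edge
- rocker (a joint): tilt of the rocker switch in rad: 0 off (start; the end away from the robot is raised), 0.3 fully over to on (far end down, its far face level, near end raised). It turns about the case's y axis against about 0.07 N m of friction and stays where it is left
- rocker_face (a point): where to push: point on the centre line of the far (on) face of the rocker, 20 mm from its pivot. The rocker is a shallow V of two light grey faces, each 32 mm long (along the case's x) by 32 mm wide; far face with three fine ridges. Off: face rises outwards at 0.3 rad, point 21 mm above the case's top. On: face level, 15 mm above the top, point 6 mm lower and 2 mm farther out
- long_key (a joint): travel of the long key in m: 0 fully out, 0.007 fully home (it may start up to 0.001 in). It slides straight down against about 4 N of friction and stays where it is left; it does not spring back
- long_key_top (a point): the long key: a bar 62 mm long (along the case's x) by 18 mm wide, of the same light grey plastic as the others, standing 14 mm proud of the case. This point is the centre of its top face and goes down with it
- round_key (a joint): travel of the round key in m: 0 fully out, 0.007 fully home (it may start up to 0.001 in). It slides straight down against about 4 N of friction and stays where it is left; it does not spring back
- round_key_top (a point): the round key: 34 mm across, of the same light grey plastic as the others, standing 14 mm proud of the case. This point is the centre of its top face and goes down with it
- square_key (a joint): travel of the square key in m: 0 fully out, 0.007 fully home (it may start up to 0.001 in). It slides straight down against about 4 N of friction and stays where it is left; it does not spring back
- square_key_top (a point): the square key, to be left out: 32 by 32 mm, of the same light grey plastic as the others, standing 14 mm proud of the case. This point is the centre of its top face and goes down with it
- pot_center (a point): loose terracotta pot, 80 mm across the rim, 76 mm high, beside the timer's left (+y) end; point half-way up on its axis. Leave alone
- tin_center (a point): loose seed tin with paper label, 60 mm across, 85 mm high, beside the timer's right (-y) end; point half-way up on its axis. Leave alone
- twine_center (a point): loose spool of twine, 60 mm across, 40 mm high, beyond the timer's far side; point half-way up on its axis. Leave alone

How it is judged:
On the way, in this order (a step that is already met when the one before it is completed fails the run):
1. the rocker switch is tipped over to on (value of joint rocker above 0.25 rad), for 0.1 s.
2. then the long key is pressed home (value of joint rocker above 0.25 rad and value of joint long_key above 0.0055 m), for 0.1 s.
3. last the round key is pressed home (all of step 2 and value of joint round_key above 0.0055 m), for 0.1 s.
At the end, for the whole second after the job is handed in: the rocker is over to on (beyond 0.25 of 0.3 rad), the long and the round key are home (beyond 5.5 of 7 mm), the square key is out (less than 3 mm in), and pot, tin and twine are within 15 mm of where they stood (all of step 3 and value of joint square_key below 0.003 m and distance of each of pot_center, tin_center, twine_center from where it was at the start of the episode below 0.015 m); the robot touches nothing.
It fails at once if the long key is pressed in (over 3 mm) before the rocker is on (value of joint rocker below 0.25 rad and value of joint long_key above 0.003 m).
It fails at once if the round key is pressed in (over 3 mm) before the long key is home (value of joint long_key below 0.0055 m and value of joint round_key above 0.003 m).
It fails at once if the square key is pressed in (over 3 mm) (value of joint square_key above 0.003 m).
It fails at once if the pot, tin or twine is shifted or lifted by more than 15 mm (distance of any of pot_center, tin_center, twine_center from where it was at the start of the episode above 0.015 m).
It also fails if it takes over 48 s, if anything falls off the work surface, if the arm or the gripper's body presses on something with over 40 N, if the wrist force passes 120 N, or if a joint passes its speed limit or range.

## Working session

There is one attempt and no reset: what is moved stays moved. The work goes in short steps, Python scripts to look and compute and a tool call to move; the robot and the scene stay as the last step left them, time stands still between calls to the robot, and variables do not carry over. Pictures are saved under pics/ and viewed, and the job is handed in when it is done.

Besides the shell and the picture viewer there is one more tool, called after ">>>" as a command line: name --argument value ..., lists and objects as JSON in quotes. servo_tool: Moves the arm, as the interface text tells. Its arguments: {"type":"object","properties":{"steps":{"type":"array"},"grip_force":{"type":"number"}},"required":["steps"]}

```bash
mkdir -p pics; python3 - <<'E'
from station import r
import cv2,pickle
s=r.get_state();print(s)
for n in("top","side"):
    f=r.grab_frame(n);cv2.imwrite(f"pics/{n}0.png",f["frame"][:,:,::-1]);pickle.dump(f,open(f"{n}0.pkl","wb"));print(f["K"],f["R"],f["t"])
E
```

```text
{'t': 0.0, 'joint_pos': array([-1.29798147e+00,  3.42706070e-01,  1.52503405e+00, -4.32879565e-05,
        1.27540356e+00, -1.45962878e-01]), 'joint_velocities': array([ 0.00043571,  0.00026819,  0.00012684,  0.00020037, -0.00064357,
       -0.00112229]), 'effort': array([ 6.98400145e-04, -4.31239271e+01, -2.44222051e+01,  7.17535196e-02,
        5.59863774e-02, -1.15131074e-04]), 'ee_pos': array([ 0.21340504, -0.47922983,  0.23704766]), 'ee_rot': array([[ 4.06655301e-01, -4.57795480e-04,  9.13581554e-01],
       [-9.13580370e-01,  1.48250671e-03,  4.06655517e-01],
       [-1.54055584e-03, -9.99998796e-01,  1.84636249e-04]]), 'ft_force': array([-0.31122834, -0.17885301,  0.60604326]), 'ft_torque': array([-0.00148605,  0.02970795,  0.03486383]), 'width': 0.9989349351961174}
[[496.39895951   0.         281.17385025]
 [  0.         496.39895951 211.92016291]
 [  0.           0.           1.        ]] [[-0.01091713 -0.99978507 -0.01762476]
 [-0.99879319  0.01174697 -0.04768821]
 [ 0.047885    0.01708287 -0.99870677]] [0.05350181 0.62200004 1.02597639]
[[401.37770675   0.         284.06223415]
 [  0.         401.37770675 205.49039013]
 [  0.           0.           1.        ]] [[ 0.98300684 -0.18347691 -0.00581195]
 [-0.0926875  -0.46876168 -0.87844835]
 [ 0.15845057  0.86405944 -0.47780196]] [-0.6011366   0.15477854  0.83123891]
```

View pics/top0.png

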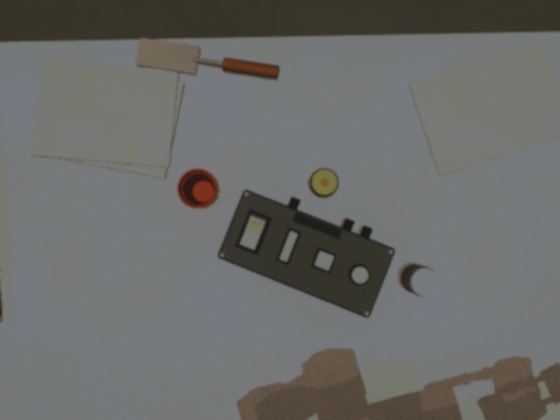

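View pics/side0.png

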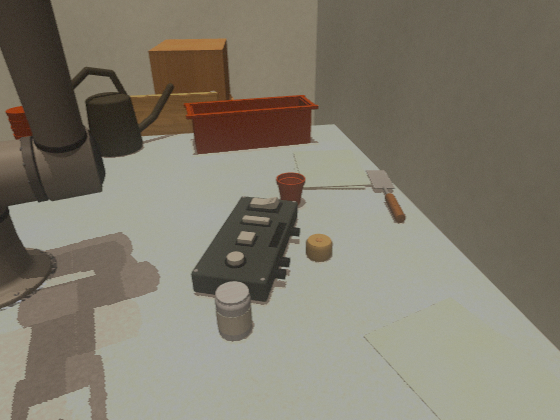

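The top view shows, from left to right, the rocker (252,232), long key (289,246), square key (325,261) and round key (360,275). The pot is at (198,188), the twine at (324,182) and the tin at (415,280). I'll zoom in to measure.

```bash
python3 - <<'E'
import cv2,pickle
f=pickle.load(open("top0.pkl","rb"))["frame"][180:325,210:410,::-1]
f=cv2.convertScaleAbs(f,alpha=1.3)
cv2.imwrite("pics/z.png",cv2.resize(f,None,fx=4,fy=4,interpolation=cv2.INTER_CUBIC))
f=pickle.load(open("side0.pkl","rb"))["frame"][185:300,185:315,::-1]
cv2.imwrite("pics/zs.png",cv2.resize(f,None,fx=5,fy=5,interpolation=cv2.INTER_CUBIC))
E
```

```text
(no output)
```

View pics/z.png

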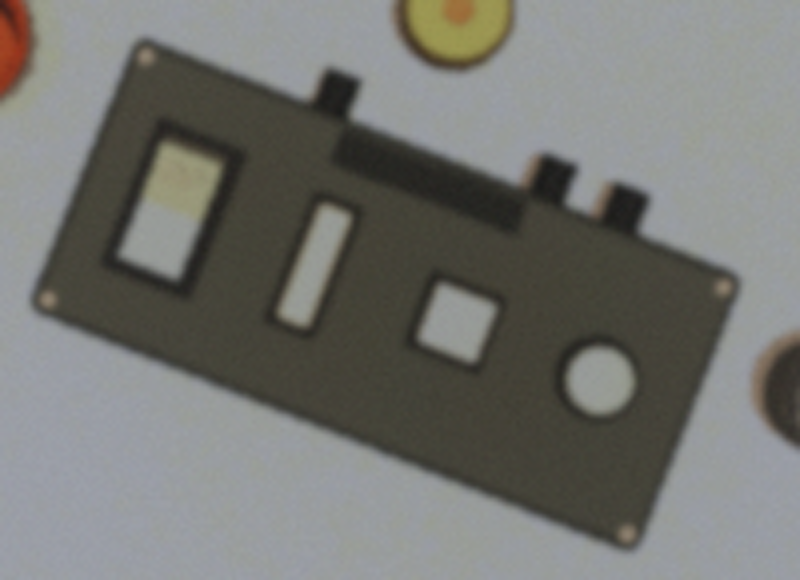

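View pics/zs.png

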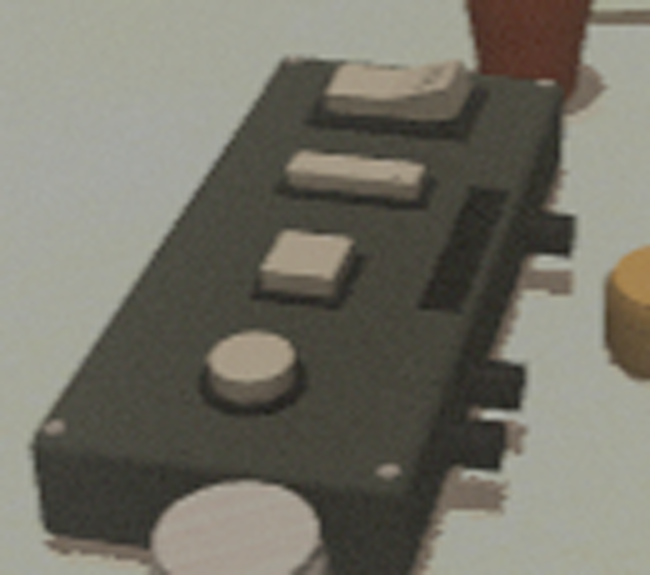

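```bash
cat >h.py <<'E'
import numpy as np,pickle
def bp(cam,uv,z):
    K,R,t=cam["K"],cam["R"],cam["t"]
    d=R.T@np.linalg.solve(K,[uv[0],uv[1],1]);c=-R.T@t
    return c+d*(z-c[2])/d[2]
E
python3 - <<'E'
from h import *
T=pickle.load(open("top0.pkl","rb"));S=pickle.load(open("side0.pkl","rb"))
zt=lambda u,v:((u+.5)/4-.5+210,(v+.5)/4-.5+180)
zs=lambda u,v:((u+.5)/5-.5+185,(v+.5)/5-.5+185)
sc=np.array([bp(T,zt(*p),.055) for p in[(146,57),(723,288),(627,534),(47,299)]])
print(sc.round(4),"centre",sc.mean(0))
e=sc[0]+sc[3]-sc[1]-sc[2];yaw=np.arctan2(-e[0],e[1]);print("yaw",yaw,[np.linalg.norm(sc[i]-sc[i-1]) for i in range(4)])
R=np.array([[np.cos(yaw),-np.sin(yaw)],[np.sin(yaw),np.cos(yaw)]])
c=sc.mean(0)[:2]
for n,p,q in[("round",(600,380),(252,353)),("square",(457,321),(311,255)),("long",(315,265),(356,171))]:
    a=bp(T,zt(*p),.069);b=bp(S,zs(*q),.069);print(n,a[:2].round(4),b[:2].round(4),"case",((a[:2]-c)@R).round(4))
a=bp(T,zt(172,207),.069);print("rockV",((a[:2]-c)@R))
for y in(.114,.038,-.038,-.114):print(y,c+R@[0,y])
f=c+R@[.02,.114];print("face",f)
b=[bp(S,zs(*q),.055)[:2] for q in[(293,61),(55,427),(389,471),(545,84)]];print("side screws",np.round(b,4),np.mean(b,0))
E
```

```text
[[ 0.6581  0.1163  0.055 ]
 [ 0.5385 -0.172   0.055 ]
 [ 0.4168 -0.1218  0.055 ]
 [ 0.5365  0.1671  0.055 ]] centre [ 0.53747248 -0.00259532  0.055     ]
yaw -0.3928681726893453 [np.float64(0.1317561828423112), np.float64(0.31212838638286994), np.float64(0.13164534256560556), np.float64(0.31271277746908765)]
round [ 0.4944 -0.1078] [ 0.4946 -0.1046] case [ 0.0005 -0.1137]
square [ 0.5241 -0.0379] [ 0.5246 -0.0386] case [ 0.0011 -0.0377]
long [0.5524 0.032 ] [0.5519 0.0274] case [0.0006 0.0377]
rockV [0.00077571 0.11430116]
0.114 [0.5811162  0.10271957]
0.038 [0.55202039 0.03250964]
-0.038 [ 0.52292457 -0.03770028]
-0.114 [ 0.49382876 -0.10791021]
face [0.5995925  0.09506277]
side screws [[ 0.5361  0.169 ]
 [ 0.4174 -0.1189]
 [ 0.5394 -0.1694]
 [ 0.6585  0.1189]] [ 5.37847641e-01 -1.05527557e-04]
```

Both cameras agree on the timer: centre about (0.538, -0.0015), yaw -0.393, all sizes within 1–3 mm. The case y offsets put the rocker at +0.114, the long key at +0.038, the square key at -0.038 and the round key at -0.114. I'll close the fingers and turn the tool so that tool x = -case y, tool z = case x and tool y = down.

>>> servo_tool --steps '[[[0, 0, 0, 0, 7.75, 0, 1], [0, 0, 0, 0, 7.75, 0, 1], [0, 0, 0, 0, 7.75, 0, 1], [0, 0, 0, 0, 7.75, 0, 1], [0, 0, 0, 0, 7.75, 0, 1], [0, 0, 0, 0, 7.75, 0, 1], [0, 0, 0, 0, 0, 0, 1], [0, 0, 0, 0, 0, 0, 1]]]' --grip_force 20

```text
t: 0.9
ee_pos: [0.2135, -0.4795, 0.2375]
ee_rot: [[-0.379, -0.0, 0.925], [-0.925, 0.0, -0.379], [-0.0, -1.0, -0.0]]
ft_force: [-0.5, -0.5, 0.1]
width: 0.353
```

```bash
cat >>h.py <<'E'
yaw=-.393;C=np.array([.5376,-.0018])
def to(s,cx,cy,ztip):
    R=np.array([[np.cos(yaw),-np.sin(yaw)],[np.sin(yaw),np.cos(yaw)]])
    g=np.r_[C+R@[cx,cy],ztip+.011]
    d=s["ee_rot"].T@(g-s["ee_pos"])
    tip=s["ee_pos"]+.011*s["ee_rot"][:,1]
    print("t",s["t"],"tip case",(R.T@(tip[:2]-C)).round(4),"z",tip[2].round(4),"F",s["ft_force"].round(1),"w",round(s["width"],3))
    print("shift",d.round(4),"yawerr deg",np.degrees(np.arctan2(s["ee_rot"][1,2],s["ee_rot"][0,2])-yaw).round(2),"axis",s["ee_rot"][:,1].round(4))
E
python3 -c "
from station import r
from h import *
to(r.get_state(),.02,.114,.11)"
```

```text
t 0.9 tip case [-0.1165 -0.5654] z 0.2265 F [-0.5 -0.5  0.1] w 0.353
shift [-0.6788  0.1167  0.1391] yawerr deg 0.22 axis [-1.e-04  5.e-04 -1.e+00]
```

>>> servo_tool --steps '[[[-0.04, 0, 0.008, 0, 0, 0, 1], [-0.04, 0, 0.008, 0, 0, 0, 1], [-0.04, 0, 0.008, 0, 0, 0, 1], [-0.04, 0, 0.008, 0, 0, 0, 1], [-0.04, 0, 0.008, 0, 0, 0, 1], [-0.04, 0, 0.008, 0, 0, 0, 1], [-0.04, 0, 0.008, 0, 0, 0, 1], [-0.04, 0, 0.008, 0, 0, 0, 1]]]'

```text
t: 1.7
ee_pos: [0.3958, -0.207, 0.2378]
ee_rot: [[-0.38, 0.0, 0.925], [-0.925, -0.0, -0.38], [0.0, -1.0, 0.0]]
ft_force: [-0.2, -0.1, 0.9]
width: 0.01
```

>>> servo_tool --steps '[[[-0.04, 0, 0.008, 0, 0, 0, 1], [-0.04, 0, 0.008, 0, 0, 0, 1], [-0.04, 0, 0.008, 0, 0, 0, 1], [-0.04, 0, 0.008, 0, 0, 0, 1], [-0.04, 0, 0.008, 0, 0, 0, 1], [-0.04, 0, 0.008, 0, 0, 0, 1], [-0.04, 0, 0.008, 0, 0, 0, 1], [0, 0, 0, 0, 0, 0, 1]]]'

```text
t: 2.5
ee_pos: [0.5557, 0.0326, 0.2372]
ee_rot: [[-0.376, 0.001, 0.927], [-0.927, 0.001, -0.376], [-0.001, -1.0, 0.0]]
ft_force: [-0.1, -1.1, 0.6]
width: 0.003
```

```bash
python3 -c "
from station import r
from h import *
to(r.get_state(),.02,.114,.11)"
```

```text
t 2.5 tip case [0.0036 0.0387] z 0.2262 F [-0.1 -1.1  0.6] w 0.003
shift [-0.075   0.1163  0.017 ] yawerr deg 0.45 axis [ 7.0e-04  1.2e-03 -1.0e+00]
```

>>> servo_tool --steps '[[[-0.025, 0, 0.006, 0, 0, 0, 1], [-0.025, 0, 0.006, 0, 0, 0, 1], [-0.025, 0, 0.005, 0, 0, 0, 1], [0, 0.04, 0, 0, 0, 0, 1], [0, 0.04, 0, 0, 0, 0, 1], [0, 0.035, 0, 0, 0, 0, 1], [0, 0.005, 0, 0, 0, 0, 1], [0, 0, 0, 0, 0, 0, 1]]]'

```text
t: 3.3
ee_pos: [0.5981, 0.091, 0.1174]
ee_rot: [[-0.382, -0.002, 0.924], [-0.924, -0.0, -0.382], [0.001, -1.0, -0.002]]
ft_force: [0.5, 0.4, 1.0]
width: 0.004
```

```bash
python3 -c "
from station import r
from h import *
import cv2
to(r.get_state(),.02,.114,.07)
f=r.grab_frame('side')['frame'][130:290,180:380,::-1]
cv2.imwrite('pics/s1.png',cv2.resize(f,None,fx=4,fy=3.75))"
```

```text
t 3.3 tip case [0.0203 0.1089] z 0.1064 F [0.5 0.4 1. ] w 0.004
shift [-0.0051  0.0364 -0.0003] yawerr deg 0.07 axis [-1.9e-03 -3.0e-04 -1.0e+00]
```

View pics/s1.png

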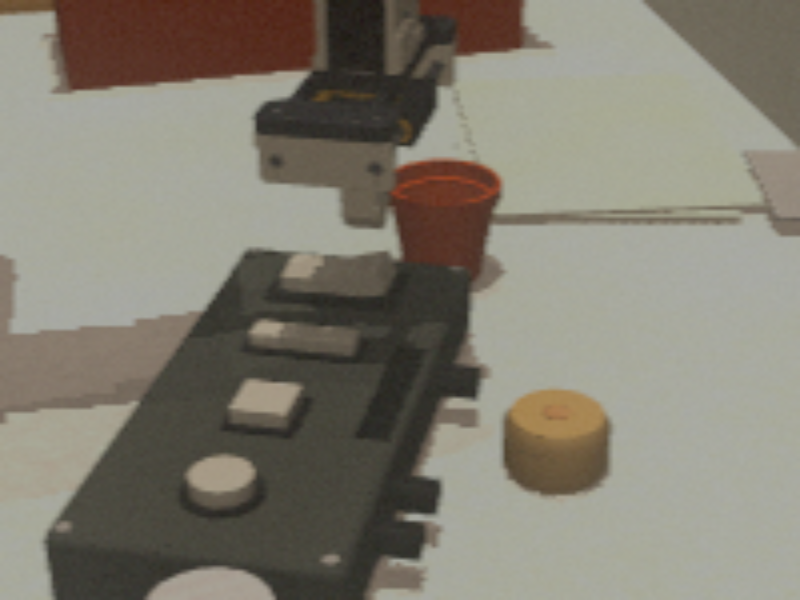

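The fingertip (365,220) is over the far half of the rocker, and the body is well above the pot rim. I'll correct 5 mm sideways and descend.

>>> servo_tool --steps '[[[-0.005, 0.01, 0.001, 0, 0, 0, 1], [0, 0.01, 0, 0, 0, 0, 1], [0, 0.005, 0, 0, 0, 0, 1], [0, 0.004, 0, 0, 0, 0, 1], [0, 0.003, 0, 0, 0, 0, 1], [0, 0, 0, 0, 0, 0, 1]]]'

```text
t: 3.95
ee_pos: [0.6019, 0.0956, 0.086]
ee_rot: [[-0.383, 0.001, 0.924], [-0.924, -0.0, -0.383], [-0.0, -1.0, 0.001]]
ft_force: [0.1, -0.4, 1.8]
width: 0.005
```

```bash
python3 -c "
from station import r
from h import *
to(r.get_state(),.02,.114,.07)"
```

```text
t 3.95 tip case [0.0221 0.1146] z 0.075 F [ 0.1 -0.4  1.8] w 0.005
shift [ 0.0006  0.005  -0.0021] yawerr deg 0.0 axis [ 1.4e-03 -1.0e-04 -1.0e+00]
```

>>> servo_tool --steps '[[[0, 0.002, 0, 0, 0, 0, 1], [0, 0.002, 0, 0, 0, 0, 1], [0, 0.001, 0, 0, 0, 0, 1], [0, 0.001, 0, 0, 0, 0, 1], [0, 0, 0, 0, 0, 0, 1]]]'

```text
t: 4.45
ee_pos: [0.6018, 0.0957, 0.0812]
ee_rot: [[-0.383, 0.002, 0.924], [-0.924, -0.0, -0.383], [-0.001, -1.0, 0.002]]
ft_force: [-0.5, -1.3, 10.5]
width: 0.005
```

```bash
python3 -c "
from station import r
from h import *
to(r.get_state(),.02,.114,.07)"
```

```text
t 4.45 tip case [0.022  0.1147] z 0.0702 F [-0.5 -1.3 10.5] w 0.005
shift [ 0.0007  0.0002 -0.0019] yawerr deg 0.02 axis [ 1.8e-03 -1.0e-04 -1.0e+00]
```

>>> servo_tool --steps '[[[0, 0.001, 0, 0, 0, 0, 1], [0, 0.001, 0, 0, 0, 0, 1], [0, 0, 0, 0, 0, 0, 1]]]'

```text
t: 4.75
ee_pos: [0.6018, 0.0958, 0.081]
ee_rot: [[-0.382, 0.003, 0.924], [-0.924, -0.0, -0.383], [-0.001, -1.0, 0.003]]
ft_force: [-5.2, -2.1, 23.7]
width: 0.003
```

>>> servo_tool --steps '[[[0, -0.02, 0, 0, 0, 0, 1], [0, -0.03, 0, 0, 0, 0, 1], [0.03, 0, -0.008, 0, 0, 0, 1], [0.04, 0, -0.012, 0, 0, 0, 1], [0, 0, 0, 0, 0, 0, 1], [0, 0, 0, 0, 0, 0, 1]]]'

```text
t: 5.35
ee_pos: [0.5552, 0.0386, 0.1274]
ee_rot: [[-0.384, -0.002, 0.923], [-0.923, 0.001, -0.384], [0.0, -1.0, -0.002]]
ft_force: [0.6, 0.4, -0.0]
width: 0.004
```

```bash
python3 -c "
from station import r
from h import *
import cv2
to(r.get_state(),0,.038,.069)
f=r.grab_frame('side')['frame'][130:290,180:380,::-1]
cv2.imwrite('pics/s2.png',cv2.resize(f,None,fx=4,fy=3.75))"
```

```text
t 5.35 tip case [0.0008 0.044 ] z 0.1164 F [ 0.6  0.4 -0. ] w 0.004
shift [ 0.006   0.0474 -0.0007] yawerr deg -0.07 axis [-1.7e-03  5.0e-04 -1.0e+00]
```

View pics/s2.png

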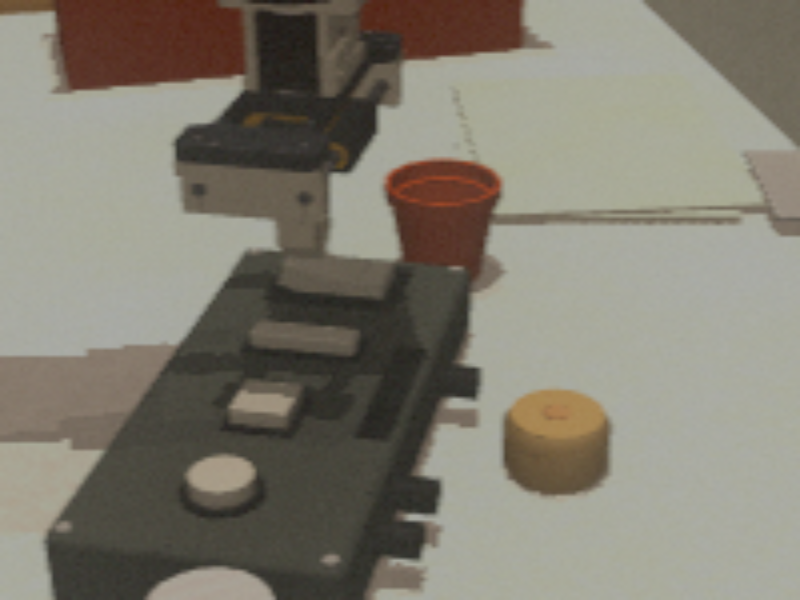

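The rocker's near end (285,258) is now the high one and the far end is down, and the push force rose to 24 N against the stop at the expected level height. Now the long key, whose home top is at z = 0.062.

>>> servo_tool --steps '[[[0.006, 0.015, 0, 0, 0, 0, 1], [0, 0.015, 0, 0, 0, 0, 1], [0, 0.01, 0, 0, 0, 0, 1], [0, 0.006, 0, 0, 0, 0, 1], [0, 0.003, 0, 0, 0, 0, 1], [0, 0.003, 0, 0, 0, 0, 1], [0, 0.001, 0, 0, 0, 0, 1], [0, 0, 0, 0, 0, 0, 1]]]'

```text
t: 6.2
ee_pos: [0.5541, 0.0332, 0.075]
ee_rot: [[-0.383, 0.001, 0.924], [-0.924, -0.0, -0.383], [-0.0, -1.0, 0.001]]
ft_force: [0.9, -0.6, 0.8]
width: 0.005
```

```bash
python3 -c "
from station import r
from h import *
to(r.get_state(),0,.038,.062)"
```

```text
t 6.2 tip case [0.0018 0.0386] z 0.064 F [ 0.9 -0.6  0.8] w 0.005
shift [ 0.0006  0.002  -0.0018] yawerr deg 0.03 axis [ 1.e-03 -3.e-04 -1.e+00]
```

>>> servo_tool --steps '[[[0, 0.001, 0, 0, 0, 0, 1], [0, 0.001, 0, 0, 0, 0, 1], [0, 0.001, 0, 0, 0, 0, 1], [0, 0.001, 0, 0, 0, 0, 1], [0, 0, 0, 0, 0, 0, 1]]]'

```text
t: 6.7
ee_pos: [0.5542, 0.0331, 0.0729]
ee_rot: [[-0.383, 0.002, 0.924], [-0.924, -0.0, -0.383], [-0.001, -1.0, 0.002]]
ft_force: [-5.3, 2.0, 19.3]
width: 0.003
```

```bash
python3 -c "
from station import r
from h import *
to(r.get_state(),0,.038,.062)"
```

```text
t 6.7 tip case [0.002  0.0386] z 0.0619 F [-5.3  2.  19.3] w 0.003
shift [ 0.0006 -0.0001 -0.002 ] yawerr deg 0.02 axis [ 2.1e-03 -3.0e-04 -1.0e+00]
```

The long key is home: tip at 0.0619 and 19 N against the stop. Next, lift and go over the square key at about 0.11 to the round key.

>>> servo_tool --steps '[[[0, -0.02, 0, 0, 0, 0, 1], [0, -0.03, 0, 0, 0, 0, 1], [0, -0.005, 0, 0, 0, 0, 1], [0.04, 0, -0.001, 0, 0, 0, 1], [0.04, 0, -0.001, 0, 0, 0, 1], [0.04, 0, 0, 0, 0, 0, 1], [0.033, 0, 0, 0, 0, 0, 1], [0, 0, 0, 0, 0, 0, 1]]]'

```text
t: 7.5
ee_pos: [0.4919, -0.1105, 0.1251]
ee_rot: [[-0.387, -0.001, 0.922], [-0.922, -0.001, -0.387], [0.001, -1.0, -0.001]]
ft_force: [0.4, -0.6, -0.2]
width: 0.006
```

>>> servo_tool --steps '[[[0, 0, 0, 0, 0, 0, 1], [0, 0, 0, 0, 0, 0, 1]]]'

```text
t: 7.7
ee_pos: [0.4935, -0.1067, 0.1254]
ee_rot: [[-0.382, -0.0, 0.924], [-0.924, 0.0, -0.382], [-0.0, -1.0, -0.0]]
ft_force: [0.0, 0.3, -0.0]
width: 0.005
```

```bash
python3 -c "
from station import r
from h import *
import cv2
to(r.get_state(),0,-.114,.069)
f=r.grab_frame('side')['frame'][130:340,180:380,::-1]
cv2.imwrite('pics/s3.png',cv2.resize(f,None,fx=2.8,fy=2.8))"
```

```text
t 7.7 tip case [-0.0006 -0.1138] z 0.1144 F [ 0.   0.3 -0. ] w 0.005
shift [0.0002 0.0454 0.0006] yawerr deg 0.04 axis [-2.e-04  3.e-04 -1.e+00]
```

View pics/s3.png

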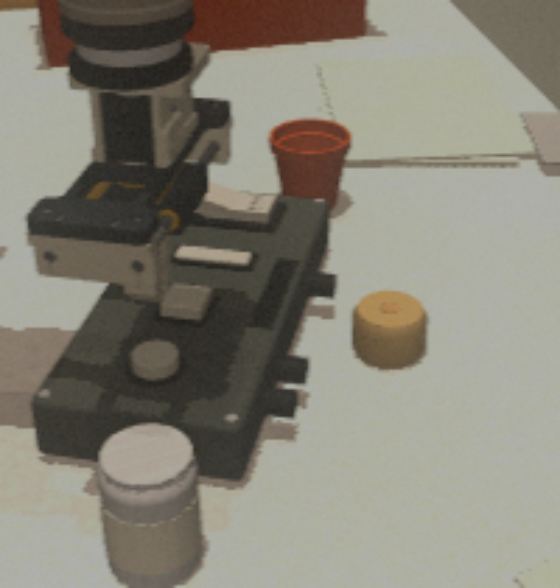

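The long key (213,256) now sits low, the rocker is over, and the fingertip is above the round key (155,358) with the body above the tin's top. Pressing it now.

>>> servo_tool --steps '[[[0, 0.015, 0, 0, 0, 0, 1], [0, 0.015, 0, 0, 0, 0, 1], [0, 0.01, 0, 0, 0, 0, 1], [0, 0.006, 0, 0, 0, 0, 1], [0, 0.003, 0, 0, 0, 0, 1], [0, 0.002, 0, 0, 0, 0, 1], [0, 0.001, 0, 0, 0, 0, 1], [0, 0, 0, 0, 0, 0, 1]]]'

```text
t: 8.55
ee_pos: [0.4936, -0.1075, 0.074]
ee_rot: [[-0.383, 0.001, 0.924], [-0.924, -0.001, -0.383], [0.0, -1.0, 0.001]]
ft_force: [-0.2, 1.6, 2.1]
width: 0.007
```

>>> servo_tool --steps '[[[0, 0.001, 0, 0, 0, 0, 1], [0, 0.001, 0, 0, 0, 0, 1], [0, 0, 0, 0, 0, 0, 1], [0, 0, 0, 0, 0, 0, 1]]]'

```text
t: 8.95
ee_pos: [0.4937, -0.1076, 0.073]
ee_rot: [[-0.383, 0.002, 0.924], [-0.924, -0.001, -0.383], [0.0, -1.0, 0.002]]
ft_force: [-3.2, 1.9, 12.3]
width: 0.002
```

```bash
python3 -c "
from station import r
from h import *
to(r.get_state(),0,-.114,.062)"
```

```text
t 8.95 tip case [-0.     -0.1146] z 0.062 F [-3.2  1.9 12.3] w 0.002
shift [-0.0006  0.      0.    ] yawerr deg 0.01 axis [ 1.5e-03 -7.0e-04 -1.0e+00]
```

One extra millimetre to make sure, then lift clear.

>>> servo_tool --steps '[[[0, 0.001, 0, 0, 0, 0, 1], [0, 0, 0, 0, 0, 0, 1], [0, -0.02, 0, 0, 0, 0, 1], [0, -0.04, 0, 0, 0, 0, 1], [0, -0.04, 0, 0, 0, 0, 1], [0, -0.04, 0, 0, 0, 0, 1], [0, -0.02, -0.04, 0, 0, 0, 1], [0, 0, -0.03, 0, 0, 0, 1]]]'

```text
t: 9.75
ee_pos: [0.4291, -0.081, 0.2334]
ee_rot: [[-0.383, 0.006, 0.924], [-0.924, -0.003, -0.383], [0.0, -1.0, 0.006]]
ft_force: [-0.2, -0.6, -1.0]
width: 0.004
```

>>> servo_tool --steps '[[[0.03, 0, 0, 0, 0, 0, 1], [0.04, 0, 0, 0, 0, 0, 1], [0.04, 0, 0, 0, 0, 0, 1], [0.04, 0, 0, 0, 0, 0, 1], [0.03, 0, 0, 0, 0, 0, 1], [0, 0, 0, 0, 0, 0, 1], [0, 0, 0, 0, 0, 0, 1], [0, 0, 0, 0, 0, 0, 1]]]'

```text
t: 10.55
ee_pos: [0.3599, -0.2463, 0.2307]
ee_rot: [[-0.382, 0.0, 0.924], [-0.924, 0.0, -0.382], [-0.0, -1.0, -0.0]]
ft_force: [-0.2, -0.3, -0.5]
width: 0.006
```

```bash
python3 -c "
from station import r
from h import *
import cv2
to(r.get_state(),0,-.114,.062)
f=r.grab_frame('side')['frame'][150:340,180:340,::-1]
cv2.imwrite('pics/s4.png',cv2.resize(f,None,fx=3.1,fy=3.1,interpolation=2))
cv2.imwrite('pics/t4.png',r.grab_frame('top')['frame'][:,:,::-1])"
```

```text
t 10.55 tip case [-0.0705 -0.2939] z 0.2197 F [-0.2 -0.3 -0.5] w 0.006
shift [-0.1798  0.1577  0.0706] yawerr deg 0.04 axis [ 0.e+00  1.e-04 -1.e+00]
```

View pics/s4.png

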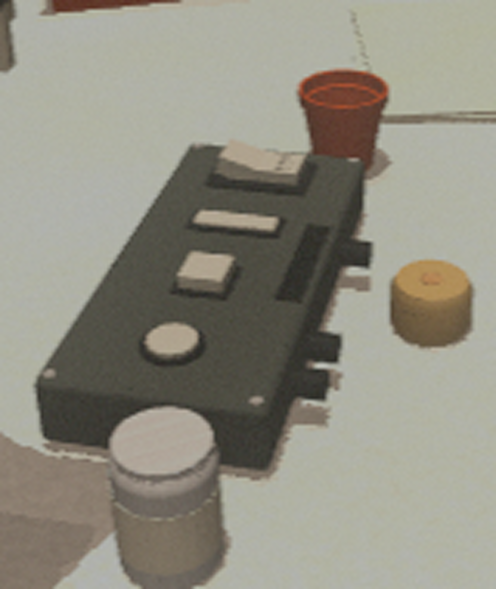

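View pics/t4.png

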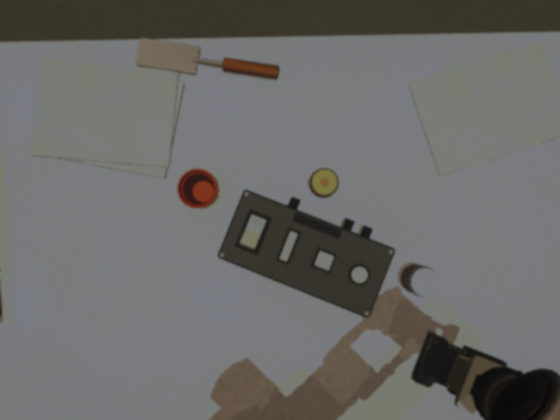

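In the side view, the rocker is over with its near end up (235,150), the long (237,220) and round (171,343) keys sit low, and the square key (207,270) still stands proud. In the top view, the pot (198,188), twine (324,182) and tin (415,280) have not moved, and the arm is clear.

```bash
python3 -c "
from station import r
print(r.close_job())"
```

```text
the job is handed in; nothing more can be done
None
```

I tipped the rocker to on, then pressed the long key home and last the round key, using the closed fingertips, and handed the job in about 11 s in; it gave no verdict.

- **Presses:** each one met a firm stop at the expected height.

| Part | Fingertip height at stop | Expected height | Force at stop |
|---|---|---|---|
| Rocker | 70 mm | 70 mm | 24 N |
| Long key | 62 mm | 62 mm | 19 N |
| Round key | 62 mm | 62 mm | 12 N |

- **Last pictures:** the rocker is over, and the long and round keys sit low. The square key still stands out, and the pot, tin and twine show no movement. The arm is clear, with no contact force.
- **Disagreements:** none of the checks failed. The two cameras differed by 1–5 mm on position, mostly along y. I used a position close to the top camera's, and the presses landed where intended.

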